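Lock an indexing banding wheel

ROBOT

A 6-joint arm with a two-finger parallel gripper is mounted at the origin on the work surface. World frame = base frame: x ahead of the robot, y to its left, z up, the work surface at z = 0. Lengths are in m, angles in rad, forces in N, time in s.
With the tool pointing down it reaches from about 0.425 to 0.95 m from the base axis. Payload 3.5 kg.
Tool frame: the origin (TCP) lies on the centre line of the jaws, within the pads' length; the fingertips stand r.nose_length ahead of it and the grasp point (between the pads) lies 2 mm behind it (r.nose_length is the distance from the TCP to the fingertips, in m); z points along the fingers, y is the line along which they close (so a half turn about z gives the same grasp; the last joint's range is limited). The gripper opens to 85 mm and grips with 20 to 120 N. Pads are 22 mm wide; open, the fingers measure 114 mm over their backs; the gripper's body (76 mm by 85 mm) begins 54 mm behind the grasp point. The pads swing forward as they close: fully open they stand 13 mm farther back than shut.
Start: joints at [1.158, 0.286, 1.577, -0, 1.279, -0.15], TCP at [0.175, 0.652, 0.248] pointing down, gripper open.
Joint ranges: [-2.77, 2.77], [-0.9, 2.22], [0.21, 2.48], [-1.53, 4.67], [0.24, 2.81], [-2.84, 2.84]. Speed limits (rad/s): [2.79, 2.79, 3.14, 3.14, 3.14, 3.14].

INTERFACE

Orientations are given as a rotation vector (axis times angle).
In Python, from bench import r gives the robot as it stands. Calls block until the motion is done:
- r.movep(position, orientation): joint-space move of the TCP to a pose.
- r.move_l(position, v=0.15, frame=None, force_limit=None): straight line of the TCP; frame=None keeps the orientation; v is the mean speed in m/s. With force_limit (N) it stops when the force on the tool has changed by that much, and returns True; else False.
- r.set_joints(angles): joint-space move.
- r.gripper_to(opening, grip_force=None): finger opening in m; grip_force is the grip in N (None keeps the last); returns when the fingers have stopped.
- r.sleep(seconds).
- r.ik(position, orientation): joint angles nearest the present ones, or None.
- r.grab_frame(name): name is "scene" or "side" or "wrist"; returns (picture, depth): 480x640x3 uint8, red, green, blue; 480x640 float32, m along the optical axis (not along the pixel's ray), 0 where there is no reading.
- r.calibration(name): a dict with "fovy" (degrees; the focal length in pixels is half the picture's height over the tangent of half this angle, whatever the lens; pixels are square), "cx", "cy" (the principal point, pixels), "k1" (the pictures are not rectified: a ray, as slopes to the right and down, at radius r is drawn at 1 + k1 r^2 times it, then the intrinsics apply), "rvec" (rotation vector, rad) and "tvec" (3), from world to camera coordinates, as OpenCV has them; the wrist camera has in their place "hand_eye" (4x4, takes a point from camera to tool coordinates, whose origin is the TCP and whose axes are the flange's). Camera axes: x right, y down, z forward; pixel columns grow to the right and rows downward; lengths in m; the calibration is good to about 2 mm. A picture is of the moment at which its call begins: read the wrist's pose just before it. calibration takes no time and is no camera call.
A pose or a line that the arm cannot do raises r.IKError and nothing moves.
- r.hand_in(): hands the job in; it is judged then, once.
Readings, each from a call of its own:
- r.read_clock(): time.
- r.read_joint_pos(): joint angles.
- r.read_qd(): joint speeds.
- r.read_joint_efforts(): joint torques, N m.
- r.read_ee_pos(): TCP position.
- r.read_ee_rot(): TCP orientation.
- r.read_contact_force(): force on the tool from outside, world axes, zero at the start.
- r.read_wrist_torque(): the same for the moment, N m.
- r.read_grip_width(): finger opening in m.
- r.read_finger_force(): force on a finger pad.
Only numpy, scipy, OpenCV 4.12 (cv2) and the standard library are available. Lean on these libraries where they do the work, as an engineer would, in place of code of your own. Each camera call takes 0.05 s, during which the arm holds its last target. There are 200 camera calls.

TASK

The potter is about to divide the bowl into panels, so lock the banding wheel: pull up the sprung winged index knob, turn it a sixth of a turn clockwise (seen from above) out of its parking notch to the working slot and let it down, then turn the wheel head, for which its two bat pins give a hold, slowly either way until the index pin snaps fully down into a notch of the index plate. Stop as soon as it catches, so that the thin index pin is not strained, and let go; leave the soft clay bowl untouched in the middle of the wheel and everything else on the table where it is.

Things in the scene. Friction and masses are not known exactly. Their poses are not given: they have to be found in the camera images.
- knob_grip (a point): Middle (half-way up) of the black winged knob of the index plunger, which stands upright on a bracket beside the wheel. A bar 46 mm long (x axis), 18 mm thick (y axis: flat faces to pinch), 28 mm high (z up). This point is 160 mm above the table when parked, 155 when the index pin rides on the plate, 149 when it is down in a notch
- knob_turn (a joint): Turn of the knob, rad, growing counter-clockwise seen from above: 1.05 parked (its cross key sits in a 3 mm deep notch of the sleeve's castellated top), 0 working slot (deep). Stops at -0.05 and 1.10. It turns only while pulled up clear of the notches; the slot lets the key drop within about 0.07 of 0
- knob_lift (a joint): How far plunger and knob are pulled up, m: 0 index pin fully down in a plate notch, 0.006 pin riding on the plate between notches, 0.011 parked, above 0.014 key clear so that the knob turns, 0.018 upper stop. A spring pulls it down: about 5 N at 0, 10 N at 0.014. Let go in the working slot, it snaps down by itself
- sleeve_top (a point): Middle of the top of the plunger's steel sleeve, on the knob's axis, 133 mm above the table; sleeve 27 mm wide. Fingertips that pinch the knob must stay above it. Nothing within 60 mm is higher than 133 mm but the knob (and the bowl's rim, about 87 mm away)
- index_pin: Steel index pin, 10 mm thick, pointing down from the plunger, 155 mm from the wheel's axis; it snaps 6 mm deep into a notch of the index plate. It must never bear more than 25 N (the spring alone presses it on the plate with about 7 N; 30 N of push at a bat pin overloads it)
- wheel_axis (a point): On the wheel's upright axis, at the top of the wheel head, 100 mm above the table. Head: round aluminium plate 276 mm across, turns endlessly either way. Under it is clamped a steel index plate, 336 mm across, six 13 mm wide notches in its rim, 60 deg apart, at no known angle to the bat pins: a notch comes under the index pin within 60 deg either way, felt as a sudden stop; before that turning takes 3 to 8 N at a bat pin
- pin_a (a point): Middle (8 mm above the head) of one bat pin: an upright steel pin 10 mm thick and 16 mm high on the wheel head, 127 mm from the axis, turning with the head. Its foot is at 100 mm, its top at 116 mm above the table
- pin_b (a point): Middle of the other bat pin, the same, opposite the first across the axis
- bowl_rim (a point): Centre of the rim of the soft, freshly thrown clay bowl that stands in the middle of the wheel head: 136 mm across the rim, 56 mm high, rim 156 mm above the table. It just rides along with the head
- jar_a: Glaze jar 56 mm wide, 68 mm high, origin under its centre; leave alone
- jar_b: Another such jar; leave alone
- cup: Clay mug 76 mm wide, 82 mm high; leave alone
- brush: Brush 190 mm long, lying near the wheel on the robot's side; leave alone
- rib: Flat wooden potter's rib, 95 x 52 x 6 mm, near the wheel on the robot's side; leave alone
- stamp_plate: Brown texture plate 150 x 100 x 10 mm; leave alone
- pinch_pot: Small clay pot 68 mm wide, 45 mm high; leave alone
- roller: Wooden hand roller 150 mm long, 44 mm thick, lying; leave alone
Things that resemble listed ones, but are neither listed nor needed, are in the scene too. Leave any purple look-alike of the part that bears bowl_rim alone.

How it is judged:
By the outcome, as a careful person would: the job done as asked, in the order asked, and still so for the second after the job is handed in, with the robot touching nothing.
It also fails if it takes over 59 s, if anything falls off the work surface, if the arm or the gripper's body presses on something with over 40 N, if the wrist force passes 120 N, or if a joint passes its speed limit or range.

## Working session

There is one attempt and no reset: what is moved stays moved. The work goes in short steps, each a Python script; the robot and the scene stay as the last script left them, time stands still between calls to the robot, and variables do not carry over. Pictures are saved under pics/ and viewed, at most 10 in all, crops included, and the job is handed in when it is done.

```bash
mkdir -p pics; ls
cat > h.py <<'E'
import numpy as np, cv2
from scipy.spatial.transform import Rotation as R
from bench import r
def rays(name,uv):
    c=r.calibration(name); f=240/np.tan(np.radians(c["fovy"])/2)
    K=np.array([[f,0,c["cx"]],[0,f,c["cy"]],[0,0,1]])
    p=np.array(uv,float).reshape(-1,1,2)
    d=(p.reshape(-1,2)-[c["cx"],c["cy"]])/f
    s=d.copy()
    for _ in range(30): s=d/(1+c["k1"]*(s**2).sum(1,keepdims=True))
    return s,c
def cloud(name,depth,uv=None):
    if uv is None:
        v,u=np.mgrid[:480,:640]; uv=np.stack([u.ravel(),v.ravel()],1)
    uv=np.array(uv); s,c=rays(name,uv)
    z=depth[uv[:,1].astype(int),uv[:,0].astype(int)][:,None]
    P=np.hstack([s*z,z])
    if "hand_eye" in c:
        H=np.array(c["hand_eye"]); P=P@H[:3,:3].T+H[:3,3]
        return P@R.from_rotvec(r.read_ee_rot()).as_matrix().T+r.read_ee_pos()
    M=R.from_rotvec(np.ravel(c["rvec"])).as_matrix()
    return (P-np.ravel(c["tvec"]))@M
def plane(name,uv,h):
    s,c=rays(name,uv); D=np.hstack([s,np.ones((len(s),1))])
    M=R.from_rotvec(np.ravel(c["rvec"])).as_matrix(); o=-M.T@np.ravel(c["tvec"]); D=D@M
    return o+D*((h-o[2])/D[:,2])[:,None]
E
python3 - <<'E'
from h import *
for n in("scene","side","wrist"):
    im,d=r.grab_frame(n); cv2.imwrite(f"pics/{n}0.png",im[:,:,::-1]); np.save(n+"0.npy",d)
    P=cloud(n,d); print(n,P[d.ravel()>0].min(0),P[d.ravel()>0].max(0))
print(r.nose_length,r.read_clock(),r.read_ee_rot())
E
```

```text
pics
scene [-1.94958087 -2.09534734 -0.78011516] [1.15169906 0.84340413 0.62850182]
side [-0.65439276 -0.87154538 -0.76707083] [1.4338237  2.11052327 0.71979219]
wrist [-0.14400987  0.18983641 -0.7581738 ] [1.42433695 1.66830747 0.33321362]
0.017 0.15 [-4.11477252e-01 -3.11400113e+00  2.78707156e-03]
```

View pics/scene0.png

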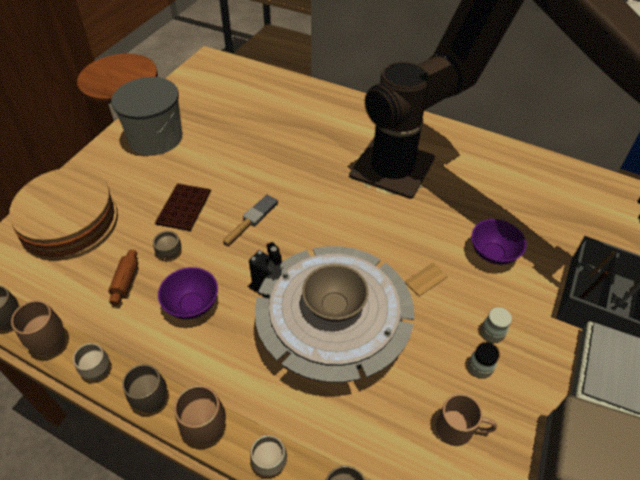

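View pics/side0.png

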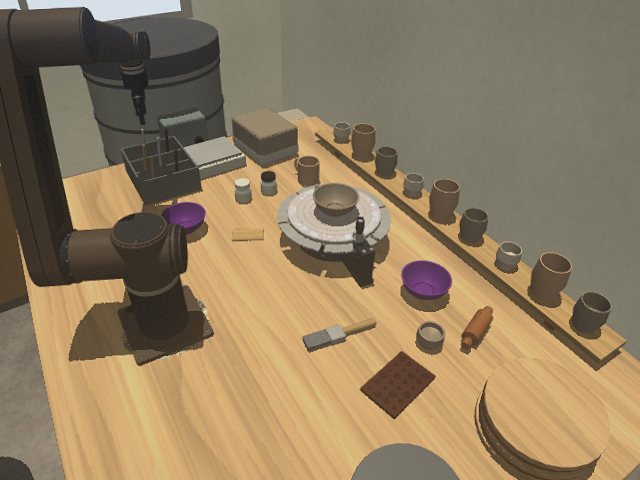

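The scene view shows the wheel at about (335,310), the bowl rim at (335,290), the knob at about (273,253) and the bat pins near (388,332) and (281,270). The side view shows the knob at (360,228). Next I'll measure with the depth data and enlarge the wheel.

Run:
```python
from h import *
for n,b in(("scene",(235,230,195,160)),("side",(265,170,140,125))):
    d=np.load(n+"0.npy"); P=cloud(n,d).reshape(480,640,3)
    x,y,w,h=b
    im=cv2.imread(f"pics/{n}0.png")[y:y+h,x:x+w]; im=cv2.resize(im,None,fx=4,fy=4,interpolation=cv2.INTER_CUBIC); cv2.imwrite(f"pics/{n}_c.png",im)
    Q=P[y:y+h,x:x+w].reshape(-1,3)
    # head disk
    s=Q[(abs(Q[:,2]-.1)<.006)]; 
    (cx,cy),rad=cv2.minEnclosingCircle(s[:,:2].astype(np.float32)); print(n,"z.1",cx,cy,rad,len(s))
    t=Q[(Q[:,2]>.148)&(Q[:,2]<.2)]
    rim=t[np.hypot(t[:,0]-cx,t[:,1]-cy)<.085]
    A=np.c_[2*rim[:,:2],np.ones(len(rim))]; q=np.linalg.lstsq(A,(rim[:,:2]**2).sum(1),rcond=None)[0]; print("bowl",q[:2],np.sqrt(q[2]+q[:2]@q[:2]),rim[:,2].max())
    k=t[np.hypot(t[:,0]-cx,t[:,1]-cy)>.11]; print("knob",len(k),np.round(np.c_[k],3)[:60].tolist())
    p=Q[(Q[:,2]>.107)&(Q[:,2]<.125)]; rr=np.hypot(p[:,0]-cx,p[:,1]-cy); p=p[(rr>.1)&(rr<.15)]; print("pins",np.round(p,3)[:50].tolist())
```

```text
scene z.1 0.5498305559158325 0.04972296208143234 0.1817081868648529 8629
bowl [0.55697308 0.08438871] 0.06323754053121557 0.16046999210869503
knob 157 [[0.518, -0.084, 0.175], [0.515, -0.083, 0.172], [0.514, -0.081, 0.172], [0.522, -0.089, 0.173], [0.52, -0.088, 0.171], [0.522, -0.084, 0.175], [0.52, -0.082, 0.175], [0.52, -0.08, 0.175], [0.516, -0.08, 0.171], [0.515, -0.078, 0.171], [0.526, -0.089, 0.175], [0.524, -0.088, 0.173], [0.525, -0.085, 0.175], [0.522, -0.084, 0.172], [0.521, -0.082, 0.173], [0.523, -0.078, 0.177], [0.519, -0.079, 0.172], [0.518, -0.077, 0.172], [0.526, -0.089, 0.171], [0.525, -0.087, 0.171], [0.527, -0.084, 0.174], [0.525, -0.082, 0.173], [0.525, -0.08, 0.174], [0.524, -0.078, 0.174], [0.524, -0.075, 0.177], [0.522, -0.074, 0.174], [0.52, -0.073, 0.173], [0.529, -0.088, 0.171], [0.528, -0.085, 0.172], [0.527, -0.083, 0.172], [0.527, -0.081, 0.173], [0.528, -0.078, 0.175], [0.525, -0.077, 0.173], [0.525, -0.075, 0.174], [0.524, -0.073, 0.174], [0.523, -0.071, 0.173], [0.522, -0.07, 0.174], [0.519, -0.069, 0.172], [0.53, -0.087, 0.17], [0.529, -0.085, 0.17],
[... 3719 characters left out ...]
.082, 0.124], [0.525, -0.084, 0.125], [0.527, -0.084, 0.124], [0.536, -0.083, 0.119], [0.537, -0.085, 0.121], [0.542, -0.083, 0.117], [0.512, -0.074, 0.119], [0.516, -0.074, 0.118], [0.518, -0.075, 0.117], [0.52, -0.078, 0.119], [0.523, -0.078, 0.118], [0.522, -0.083, 0.121], [0.526, -0.083, 0.12], [0.528, -0.084, 0.12], [0.531, -0.085, 0.12], [0.534, -0.085, 0.119], [0.538, -0.085, 0.117], [0.539, -0.088, 0.118], [0.546, -0.084, 0.112], [0.55, -0.082, 0.11], [0.514, -0.073, 0.114], [0.515, -0.075, 0.115], [0.519, -0.074, 0.113], [0.518, -0.08, 0.118], [0.52, -0.082, 0.118], [0.523, -0.082, 0.117], [0.523, -0.087, 0.12], [0.525, -0.088, 0.121], [0.529, -0.087, 0.118], [0.532, -0.088, 0.118]]
```

View pics/scene_c.png

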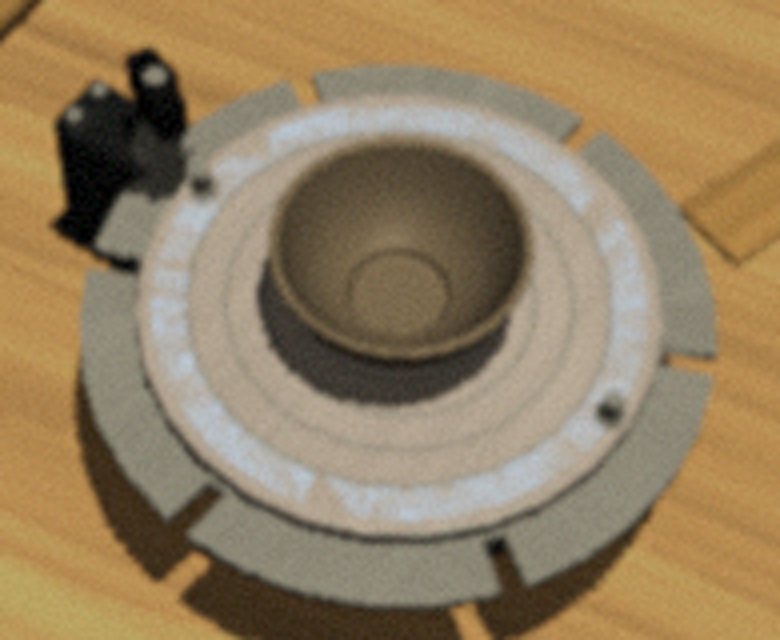

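View pics/side_c.png

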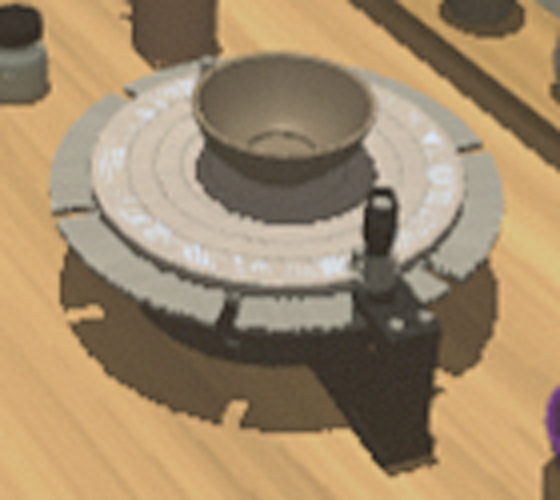

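The crops show the six plate notches and both bat pins: scene crop (203,183) and (611,407), side crop (207,65). The knob bar stands by the notch at scene crop (115,262). Now the exact poses.

Run:
```python
from h import *
S=lambda p:np.array(p)/4+[235,230]
pins=plane("scene",S([[203,182],[611,405]]),.114)[:,:2]; print("pins",pins,"dist",np.linalg.norm(pins[0]-pins[1])); c=pins.mean(0); print("axis",c)
print("side pin",plane("side",[[265+207/4,170+65/4]],.112)[0])
for n,b in(("scene",(235,230,195,160)),("side",(265,170,140,125))):
    x,y,w,h=b; P=cloud(n,np.load(n+"0.npy")).reshape(480,640,3)[y:y+h,x:x+w].reshape(-1,3)
    s=P[(abs(P[:,2]-.1)<.02)]; ro=np.hypot(*(s[:,:2]-c).T); print(n,"head z",np.median(s[(ro>.08)&(ro<.13),2]),"plate z",np.median(s[(ro>.145)&(ro<.165),2]))
    rim=P[(P[:,2]>.151)&(np.hypot(*(P[:,:2]-c).T)<.085)]; (a,bb),rr=cv2.minEnclosingCircle(rim[:,:2].astype(np.float32)); print("bowl",a,bb,rr)
    k=P[(P[:,2]>.169)&(P[:,2]<.185)&(np.hypot(*(P[:,:2]-c).T)>.11)]
    for zt in(.169,.172): 
        kk=k[k[:,2]>zt]; (kc,sz,an)=cv2.minAreaRect((kk[:,:2]*1000).astype(np.float32)); 
        m=kk[:,:2].mean(0); ev,V=np.linalg.eigh(np.cov((kk[:,:2]-m).T)); v=V[:,1]
        print("knob",kc,sz,an,"pca",m,np.degrees(np.arctan2(v[1],v[0]))%180,np.sqrt(12*ev),"r",np.linalg.norm(m-c),"ang",np.degrees(np.arctan2(*(m-c)[::-1])),"z",np.median(kk[:,2]))
N=plane("scene",S([[305,90],[578,130],[690,358],[500,565],[195,512],[112,265]]),.09)[:,:2]-c
print("notch",np.hypot(*N.T),np.degrees(np.arctan2(N[:,1],N[:,0])),"pins ang",np.degrees(np.arctan2(*(pins-c).T[::-1])))
```

```text
pins [[ 0.54224131 -0.03770889]
 [ 0.57128046  0.20986844]] dist 0.24927455611302335
axis [0.55676089 0.08607977]
side pin [0.56614723 0.20171456 0.112     ]
scene head z 0.09983332808168996 plate z 0.08776169140428333
bowl 0.5552791953086853 0.08423787355422974 0.06953797489404678
knob (532.7022094726562, -68.81964111328125) (45.5079345703125, 21.804296493530273) 45.12144470214844 pca [ 0.53387753 -0.06793928] 52.70196260099167 [0.01937432 0.04432272] r 0.15570971863694866 ang -98.45088889558586 z 0.1732248091880721
knob (532.9526977539062, -69.05272674560547) (45.1308479309082, 20.829681396484375) 42.345794677734375 pca [ 0.53321741 -0.068847  ] 51.67147596324591 [0.0172465 0.0395924] r 0.15670545597230068 ang -98.64085271268638 z 0.1742651950903077
side head z 0.10031657008399324 plate z 0.08803807402113462
bowl 0.5546737313270569 0.07899487763643265 0.06863303482532501
knob (531.1644287109375, -72.37660217285156) (48.957332611083984, 20.67363739013672) 55.85650634765625 pca [ 0.52858364 -0.07637401] 55.67819113229656 [0.01983301 0.0457096 ] r 0.16487931623190658 ang -99.83992970143436 z 0.17369538716013308
knob (531.4112548828125, -73.9610366821289) (43.74980163574219, 18.486469268798828) 55.85650634765625 pca [ 0.52924626 -0.07604347] 54.845619166237796 [0.01820076 0.04045333] r 0.16444147655491406 ang -99.63213130570871 z 0.17448631434883963
notch [0.15926549 0.16029493 0.15324081 0.15148581 0.15418773 0.15526333] [-134.85199553  166.88007108  106.81352277   44.68969607  -14.84640947
  -74.88641865] pins ang [-96.68983916  83.31016084]
```

The knob's parked bar axis is about 52°, tangential plus 60°, which fits. The nearest notch is about 23.5° away, by turning the wheel clockwise. The two cameras disagree by 5–8 mm in y, so I'll refine with the wrist camera from above.

```bash
cat >> h.py <<'E'
def ori(yaw):  # tool down, tool y axis at yaw deg in world
    a=np.radians(yaw); y=np.array([np.cos(a),np.sin(a),0]); z=np.array([0,0,-1.]); x=np.cross(y,z)
    return R.from_matrix(np.c_[x,y,z]).as_rotvec()
E
python3 - <<'E'
from h import *
H=np.array(r.calibration("wrist")["hand_eye"]); print(H.round(3))
p=[.531,-.072,.162]
for y in(141.7,-38.3):
    for d in(0,-30,-60):
        q=r.ik(p,ori(y+d)); print(y+d,None if q is None else np.round(q,2))
# choose yaw with joint6 mid-range, place camera above knob/wheel edge
best=min((141.7,-38.3),key=lambda y:abs(r.ik(p,ori(y-30))[5]) if r.ik(p,ori(y-30)) is not None else 9)
tool=R.from_rotvec(ori(best)).as_matrix()@H[:3,3]
tgt=np.array([.535,-.055,.36]); tgt[:2]-=tool[:2]; print(best,tool,tgt)
r.movep(tgt,ori(best)); r.sleep(.3)
im,d=r.grab_frame("wrist"); cv2.imwrite("pics/w1.png",im[:,:,::-1]); np.save("w1.npy",d)
P=cloud("wrist",d); np.save("w1P.npy",P); print(r.read_clock())
for zt in (.169,.172):
    k=P[(P[:,2]>zt)&(P[:,2]<.182)&(np.hypot(P[:,0]-.531,P[:,1]+.072)<.035)]
    m=k[:,:2].mean(0); ev,V=np.linalg.eigh(np.cov(k[:,:2].T)); v=V[:,1]
    print(len(k),cv2.minAreaRect((k[:,:2]*1000).astype(np.float32)),m,np.degrees(np.arctan2(v[1],v[0]))%180,np.sqrt(12*ev),np.median(k[:,2]))
E
```

```text
[[ 0.002 -0.964 -0.264  0.067]
 [ 1.     0.002  0.     0.001]
 [ 0.    -0.264  0.964 -0.125]
 [ 0.     0.     0.     1.   ]]
141.7 [-0.32  0.07  1.99  0.    1.08 -2.8 ]
111.69999999999999 [-0.32  0.07  1.99 -0.    1.08 -2.27]
81.69999999999999 [-0.32  0.07  1.99 -0.    1.08 -1.75]
-38.3 [-0.32  0.07  1.99 -0.    1.08  0.34]
-68.3 [-0.32  0.07  1.99 -0.    1.08  0.87]
-98.3 [-0.32  0.07  1.99  0.    1.08  1.39]
-38.3 [0.04223941 0.05148669 0.12534845] [ 0.49276059 -0.10648669  0.36      ]
3.4167
1175 ((532.2418823242188, -71.57319641113281), (45.35956573486328, 21.986873626708984), 51.77125549316406) [ 0.5323388  -0.07107148] 53.476424797146954 [0.01885349 0.04286487] 0.17367603322034184
1013 ((532.3104858398438, -71.39414978027344), (43.138084411621094, 22.027605056762695), 53.33909225463867) [ 0.53228214 -0.07130535] 52.844999560958975 [0.017905   0.03942588] 0.17389291513057709
```

View pics/w1.png

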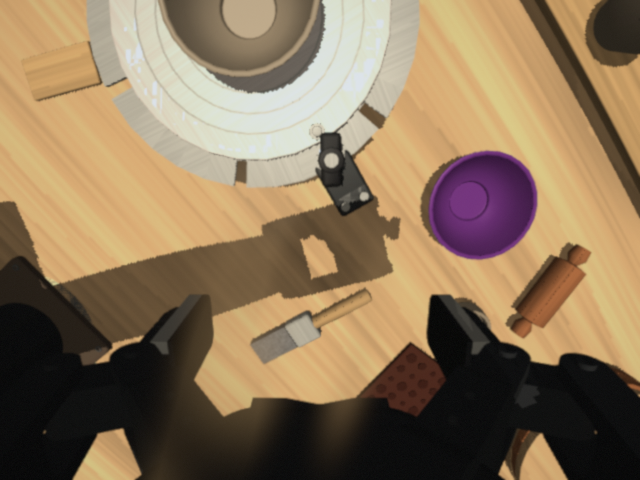

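The wrist view shows the knob at (332,160), pin_a at (317,130) and notches at (240,170) and (372,115). The knob centre is (0.532,-0.071), with a top height of 0.174 and an axis of 53°, all matching what's given. Next I grip it.

Run:
```python
from h import *
o=ori(-37.2); k=[.5322,-.0713]
r.movep(k+[.24],o); r.gripper_to(.045,45); 
print("stop",r.move_l(k+[.163],v=.08,force_limit=8))
f=r.read_contact_force(); print(f,r.read_ee_pos())
r.gripper_to(0,45); r.sleep(.2)
print(r.read_grip_width(),r.read_finger_force(),np.round(r.read_contact_force(),1),np.round(r.read_wrist_torque(),2),r.read_ee_pos(),r.read_clock())
```

```text
stop False
[0.50887225 0.3725414  0.70971428] [ 0.53271322 -0.07146572  0.16373911]
0.01736215073197794 45.626996755599976 [0.7 0.8 3.1] [ 0.11  0.07 -0.03] [ 0.53264989 -0.07139072  0.16372819] 6.1333
```

Grip width is 17.4 mm and there is almost no side load. Next: lift, turn, lower.

Run:
```python
from h import *
k=[.5322,-.0713]
def rep(t): print(t,np.round(r.read_contact_force(),1),np.round(r.read_wrist_torque(),2),np.round(r.read_ee_pos(),4),round(r.read_grip_width(),4))
print(r.move_l(k+[.1687],v=.02,force_limit=40)); r.sleep(.1); rep("up")
for d in (12,24,36,48,60.2):
    if r.move_l(k+[.1687],v=.02,frame=ori(-37.2-d),force_limit=25): print("blocked",d); break
    rep(d)
print(r.read_clock())
```

```text
False
up [  6.9  -1.5 -10.3] [-0.21 -1.16  0.08] [ 0.5321 -0.0713  0.166 ] 0.0169
12 [ 6.8 -1.  -8.1] [-0.25 -1.05 -0.02] [ 0.5324 -0.0716  0.1666] 0.0172
24 [ 5.9 -2.7 -7.8] [-0.31 -0.99 -0.02] [ 0.5326 -0.0717  0.167 ] 0.0172
36 [ 6.4 -2.5 -7.7] [-0.35 -1.04 -0.04] [ 0.5327 -0.072   0.167 ] 0.0168
48 [ 7.1 -4.3 -9.3] [-0.54 -1.08 -0.02] [ 0.5327 -0.0722  0.1669] 0.017
60.2 [  6.8  -4.4 -11.9] [-0.69 -1.21 -0.06] [ 0.5327 -0.0725  0.1664] 0.0172
8.4667
```

The width stayed at 17 mm with negligible torque, so the knob turned. Now let it down and check.

Run:
```python
from h import *
k=[.5322,-.0713]; o=ori(-97.4)
def rep(t): print(t,np.round(r.read_contact_force(),1),np.round(r.read_wrist_torque(),2),np.round(r.read_ee_pos(),4),round(r.read_grip_width(),4))
for z in(.166,.163,.161,.159,.1575):
    b=r.move_l(k+[z],v=.02,frame=o,force_limit=25); rep(z)
    if b: break
r.gripper_to(.04); rep("open")
r.move_l(k+[.25],v=.1); 
tool=R.from_rotvec(ori(-97.4)).as_matrix()@np.array(r.calibration("wrist")["hand_eye"])[:3,3]
r.movep([.54-tool[0],-.045-tool[1],.36],o); r.sleep(.2)
im,d=r.grab_frame("wrist"); cv2.imwrite("pics/w2.png",im[:,:,::-1]); P=cloud("wrist",d)
k=P[(P[:,2]>.160)&(P[:,2]<.182)&(np.hypot(P[:,0]-.532,P[:,1]+.072)<.035)]
m=k[:,:2].mean(0); ev,V=np.linalg.eigh(np.cov(k[:,:2].T)); v=V[:,1]
print(len(k),m,np.degrees(np.arctan2(v[1],v[0]))%180,np.sqrt(12*ev),np.median(k[:,2]),r.read_clock())
```

```text
0.166 [  7.3  -4.9 -10.3] [-0.7  -1.14 -0.04] [ 0.5327 -0.0725  0.1638] 0.0173
0.163 [ 7.  -3.8 -8.9] [-0.63 -1.14 -0.  ] [ 0.5327 -0.0725  0.161 ] 0.0172
0.161 [ 6.9 -4.2 -7.7] [-0.66 -1.08  0.01] [ 0.5327 -0.0725  0.1592] 0.0172
0.159 [ 3.8 -5.9 -2.9] [-0.67 -0.55 -0.02] [ 0.5329 -0.0725  0.159 ] 0.0171
0.1575 [ 0.7 -5.4  5.1] [-0.79 -0.12 -0.03] [ 0.533  -0.0725  0.1589] 0.0175
open [-0.7 -0.1 -0.2] [-0.03 -0.06  0.02] [ 0.5314 -0.0706  0.1565] 0.0399
1253 [ 0.53268142 -0.07122869] 172.83324738035975 [0.01899825 0.04420203] 0.16925298020114918 12.0583
```

View pics/w2.png

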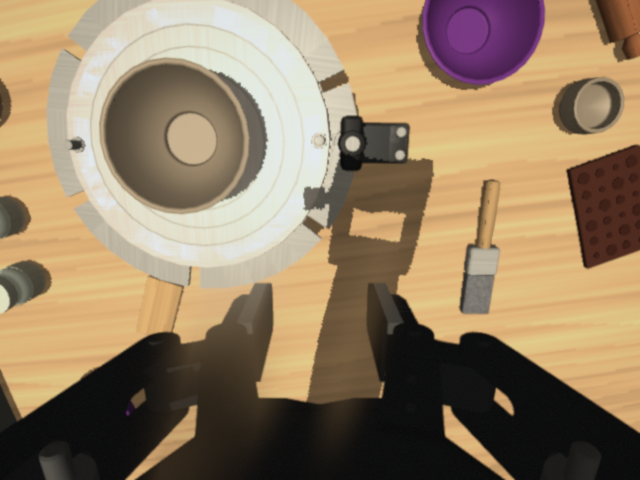

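The knob top is at 0.169, so its grip point is at 0.155 with the bar at -7°: it is in the working slot, riding on the plate. The wrist view shows pin_b at (76,145), pin_a at (319,141), the bowl intact, and notches at (332,82) and (315,230). I'll locate the pins from this pose and push pin_b clockwise.

Run:
```python
from h import *
s,c=rays("wrist",[[76,145],[319,141],[332,82],[313,229]]); H=np.array(c["hand_eye"]); M=R.from_rotvec(r.read_ee_rot()).as_matrix(); t=np.array(r.read_ee_pos())
D=np.hstack([s,np.ones((4,1))])@(M@H[:3,:3]).T; o=t+M@H[:3,3]
X=o+D*((np.array([.112,.114,.088,.088])-o[2])/D[:,2])[:,None]
ax=X[:2,:2].mean(0); print(X.round(4),"dist",np.linalg.norm(X[0]-X[1]),"axis",ax)
for q in list(X)+[np.array([.5322,-.0713])]: print(np.hypot(*(q[:2]-ax)),np.degrees(np.arctan2(*(q[:2]-ax)[::-1])))
b=X[0,:2]-ax; a=np.degrees(np.arctan2(b[1],b[0]))
for da in(0,-30):
  for sgn in(90,-90):
    th=np.radians(a+da); print(da,sgn,np.round(r.ik(list(ax+.127*np.array([np.cos(th),np.sin(th)]))+[.123],ori(a+da+sgn)),2))
```

```text
[[ 0.5672  0.2012  0.112 ]
 [ 0.5372 -0.0442  0.114 ]
 [ 0.5934 -0.0647  0.088 ]
 [ 0.443  -0.0252  0.088 ]] dist 0.24723781769327827 axis [0.552234   0.07847737]
0.12361486409179795 83.0261571984104
0.12361486409179796 -96.9738428015896
0.14900510530449662 -73.97878003243406
0.15063877881818677 -136.49360192641367
0.15111129358661374 -97.61857676804586Traceback (most recent call last):
  File "<stdin>", line 10, in <module>
    return _wrapfunc(a, 'round', decimals=decimals, out=out)
    return _wrapit(obj, method, *args, **kwds)
    result = getattr(arr, method)(*args, **kwds)
TypeError: unsupported operand type(s) for *: 'NoneType' and 'float'
```

```bash
cat > push.py <<'E'
from h import *
ax=np.array([.553,.0822])
def pose(a): t=np.radians(a); return ax+.127*np.array([np.cos(t),np.sin(t)])
E
python3 - <<'E'
from push import *
a0=83.1
for s in(-90,90):
    for d in(0,-35):
        q=r.ik(list(pose(a0+d))+[.122],ori(a0+d+s)); print(s,d,None if q is None else np.round(q,2))
r.gripper_to(.026)
print(pose(a0)); r.movep(list(pose(a0))+[.24],ori(a0-90))
b=r.move_l(list(pose(a0))+[.1215],v=.06,force_limit=6)
print(b,r.read_ee_pos(),np.round(r.read_contact_force(),1),r.read_clock())
im,_=r.grab_frame("wrist"); cv2.imwrite("pics/w3.png",im[:,:,::-1])
E
```

```text
-90 0 [ 0.18  0.27  1.85 -0.    1.03  0.3 ]
-90 -35 [ 0.12  0.38  1.7  -0.    1.06  0.85]
90 0 [ 0.18  0.27  1.85 -0.    1.03 -2.84]
90 -35 [ 0.12  0.38  1.7   0.    1.06 -2.29]
[0.56825738 0.20828018]
False [0.56848489 0.20832136 0.12189862] [0.8 0.3 0.8] 15.5917
```

View pics/w3.png

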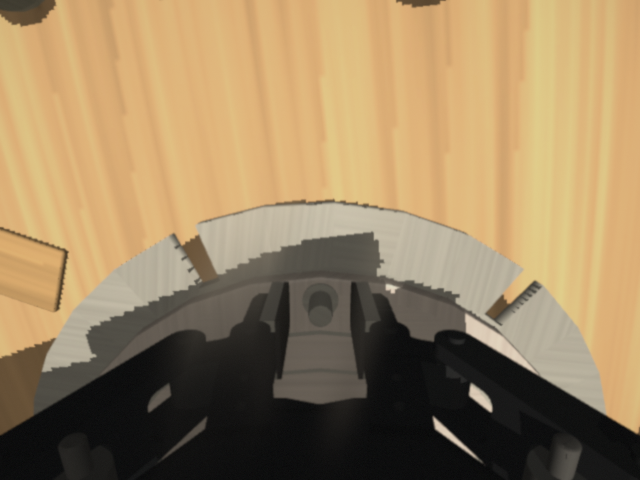

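The fingers straddle pin_b at (320,305), well between the tips. Now push slowly clockwise.

Run:
```python
from push import *
a0=83.1; d=0; hit=0
while d<46:
    d+=2
    b=r.move_l(list(pose(a0-d))+[.1215],v=.02,frame=ori(a0-d-90),force_limit=7)
    f=np.array(r.read_contact_force()); p=np.array(r.read_ee_pos()); t=np.radians(a0-d)
    ft=f[:2]@[np.sin(t),-np.cos(t)]; an=np.degrees(np.arctan2(*(p[:2]-ax)[::-1]))
    print(d,b,"tang",round(-ft,1),"z",round(f[2],1),"ang",round(a0-an,2),round(r.read_clock(),2))
    if -ft>13 or r.read_clock()>45: break
```

```text
2 False tang 0.6 z 0.1 ang 2.09 16.02
4 False tang 2.3 z 0.0 ang 3.9 16.39
6 True tang -0.1 z -0.0 ang 4.13 16.62
8 True tang 0.2 z 0.3 ang 4.34 16.93
10 True tang 0.3 z -0.3 ang 4.47 17.28
12 True tang 0.7 z 3.1 ang 4.77 17.68
14 True tang -0.1 z 2.6 ang 7.69 18.33
16 True tang 0.9 z 3.1 ang 7.93 18.73
18 True tang -0.1 z 3.4 ang 10.29 19.32
20 True tang 0.8 z 3.1 ang 10.5 19.74
22 True tang 0.1 z 2.5 ang 13.2 20.39
24 True tang 0.6 z 3.0 ang 13.43 20.83
26 True tang -0.0 z 3.3 ang 16.04 21.5
28 True tang 1.1 z 2.9 ang 16.27 21.96
30 True tang 1.0 z 2.7 ang 18.55 22.62
32 True tang 1.0 z 3.9 ang 18.76 23.11
34 True tang 0.9 z 2.9 ang 21.13 23.81
36 True tang 0.2 z 4.0 ang 21.35 24.32
38 True tang 0.8 z 2.4 ang 23.39 25.02
40 True tang 0.3 z 3.2 ang 23.71 25.57
42 True tang -0.0 z 2.4 ang 25.79 26.3
44 True tang -0.4 z 2.6 ang 26.13 26.88
46 True tang 1.5 z 3.3 ang 28.14 27.62
```

Each 7 N limit trips at friction level, though the wheel has still moved about 24°. I'll continue from the actual angle with a slightly higher limit and watch for real stalling.

Run:
```python
from push import *
a0=83.1; stall=0
ang=lambda: a0-np.degrees(np.arctan2(*(np.array(r.read_ee_pos())[:2]-ax)[::-1]))
last=ang(); print(last,np.round(r.read_contact_force(),1))
while stall<2 and last<45 and r.read_clock()<42:
    d=last+3
    b=r.move_l(list(pose(a0-d))+[.1215],v=.02,frame=ori(a0-d-90),force_limit=12)
    n=ang(); print(b,round(n,2),np.round(r.read_contact_force(),1),np.round(r.read_ee_pos(),4),round(r.read_clock(),2))
    stall=stall+1 if b and n-last<.7 else 0; last=n
```

```text
28.1381344716643 [-1.2  1.   3.3]
True 27.99 [-1.3  2.6  3.1] [0.6253 0.1858 0.1173] 27.97
True 28.03 [-0.7  1.1  2.1] [0.6254 0.1859 0.1173] 28.3
```

It stalled at 12 N after about 24° of wheel turn, as predicted. Back off, lift away and check the knob height.

Run:
```python
from push import *
a=83.1-28+3
r.move_l(list(pose(a))+[.121],v=.03,frame=ori(a-90)); print(np.round(r.read_contact_force(),1))
r.move_l(list(pose(a))+[.26],v=.12); 
o=ori(-97.4); tool=R.from_rotvec(o).as_matrix()@np.array(r.calibration("wrist")["hand_eye"])[:3,3]
r.movep([.54-tool[0],-.045-tool[1],.36],o); r.sleep(.2)
im,d=r.grab_frame("wrist"); cv2.imwrite("pics/w4.png",im[:,:,::-1]); P=cloud("wrist",d)
k=P[(P[:,2]>.155)&(P[:,2]<.182)&(np.hypot(P[:,0]-.532,P[:,1]+.072)<.03)]
print(len(k),np.median(k[:,2]),np.percentile(k[:,2],[10,90]),r.read_clock())
```

```text
[ 1.1  0.3 -0.7]
1179 0.16308652058624912 [0.16100859 0.16465987] 31.3667
```

View pics/w4.png

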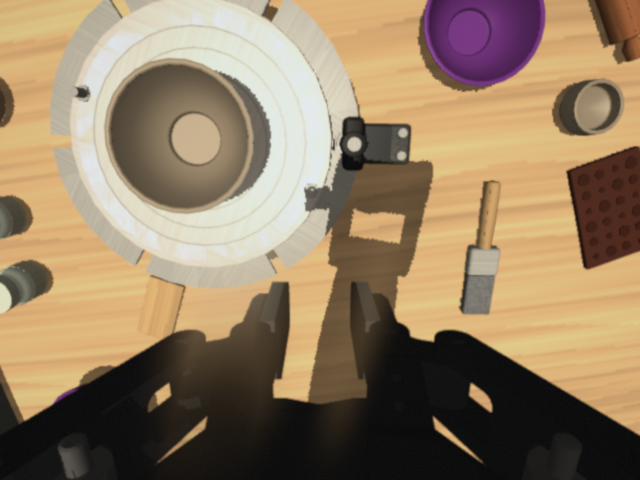

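The knob at (354,143) has dropped 6 mm: its top is at 0.163, so its grip point is at 0.149, which means the pin is fully down in a notch. The bowl is intact and centred, and the gripper is clear of everything.

```bash
python3 -c "
from bench import r
print(r.read_contact_force(), r.hand_in())"
```

```text
the job is handed in; nothing more can be done
[ 0.06427189 -0.18811005  0.39324619] None
```

The wheel is locked: the index knob is in its working slot, the pin is fully down in a plate notch (knob grip point at about 149 mm), the bowl was not touched, the gripper is clear, and the job was handed in at about 31 s.

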